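Offer up the keypad cover of a gravimetric diluter

ROBOT

A 6-joint arm with a two-finger parallel gripper is mounted at the origin on the work surface. World frame = base frame: x ahead of the robot, y to its left, z up, the work surface at z = 0. Lengths are in m, angles in rad, forces in N, time in s.
With the tool pointing down it reaches from about 0.225 to 0.875 m from the base axis. Payload 3.4 kg.
Tool frame: the origin (TCP) lies between the finger pads; the fingertips stand 22 mm ahead of it and the grasp point (between the pads) lies 3 mm ahead of it (manip.finger_overhang is the distance from the TCP to the fingertips, in m); z points along the fingers, y is the line along which they close (so a half turn about z gives the same grasp; the last joint's range is limited). The gripper opens to 85 mm and grips with 20 to 120 N. Pads are 22 mm wide; open, the fingers measure 114 mm over their backs; the gripper's body (76 mm by 85 mm) begins 54 mm behind the grasp point. The pads swing forward as they close: fully open they stand 13 mm farther back than shut.
Start: joints at [-1.417, 0.276, 1.505, -0, 1.361, -0.121], TCP at [0.156, -0.553, 0.221] pointing down, gripper open.
Joint ranges: [-2.89, 2.89], [-0.75, 2.08], [0.22, 2.7], [-1.18, 4.32], [0.11, 2.71], [-2.7, 2.7]. Speed limits (rad/s): [2.57, 2.57, 3.14, 3.14, 3.14, 3.14].

INTERFACE

Orientations are given as a unit quaternion [w, x, y, z].
In Python, from rig import get_state, eyes, order, manip gives the robot as it stands.
- The arm moves only by the tool drive_tool, never from a script. Its argument "rows" is a list of rows, each a list of 4 numbers: the shift along the tool's x, y, z in units of 25 mm (1.0 is 25 mm), then the turn about the tool's z in units of 6 degrees (1.0 is 6 degrees). A call has exactly 8 rows; each row is the pose to reach, as a shift and turn from the pose commanded when the call began, along the tool's axes at that moment; what a row does not reach only later rows make up. A row lasts 1/12 s, in which the tool goes at most 41.7 mm and 7.16 degrees, less where a joint would pass 70% of its speed; a pose out of reach is approached as far as the arm can. A call with a gripper value outside its range is refused whole. "grip" is the finger opening in mm, from 0 to 85.4, set as the call begins (left out, the last holds). The fingers move at their own pace and stop on an object; "newtons" is the grip in N (left out, the last holds). Time passes only in rows, so rows that repeat a pose let the fingers close, or fill a call up. It gives the time, the measured TCP pose, the force, the opening and the grip force at its end, in the units of the state.
- get_state(): the state, without advancing time (a new reading comes with each control period).
- eyes.get_image(name): name is "side" or "top"; returns (picture, depth): 420x560x3 uint8, red, green, blue; 420x560 float32, m along the optical axis (not along the pixel's ray), 0 where there is no reading.
- eyes.camera_info(name): a dict with "fx", "fy", "cx", "cy" (pixels), "R" (3x3) and "t" (3): a world point X has camera coordinates R X + t. Camera axes: x right, y down, z forward; pixel columns grow to the right and rows downward; lengths in m; the calibration is good to about 2 mm. A picture is of the moment at which its call begins. camera_info takes no time and is no camera call.
- order.sign_off(): hands the job in; it is judged then, once.
The state is a dict: "clock": time; "qpos": joint angles; "qd": joint speeds; "effort": joint torques, N m; "position": TCP position; "ee_rot": TCP orientation; "contact_force": force on the tool from outside, world axes, zero at the start; "moment": the same for the moment, N m; "width": finger opening in m; "gripper_force": force on a finger pad.
Only numpy, scipy, OpenCV 4.12 (cv2) and the standard library are available. Lean on these libraries where they do the work, as an engineer would, in place of code of your own. Each camera call takes 0.05 s, during which the arm holds its last target. There are 200 camera calls.

TASK

The diluter's keypad console is open for service: take the white spacer sleeve, the only one of the two in the blue tray whose bore fits, slide it down over the plain pin inside the console until it is fully home, and let go of it. Then pick up the green keypad cover by its black display housing and hold it level and still about 15 mm above the console, touching nothing there, with its display end away from you and all four screw holes lined up over the threaded holes, so that I can plug in the ribbon underneath and start the screws. Finish while still holding it there, and leave everything else on the bench where it is.

Things in the scene. Friction and masses are not known exactly. Their poses are not given: they have to be found in the camera images.
- cover: green keypad plate 180 x 130 x 4 mm (x, y, z), 240 to 390 g, a 9 mm screw hole in each corner; starts flat on the bench. Origin: centre of its underside, z up, x from the keys to the display. A black display housing, 60 mm along x, 40 mm along y, centre at x = +30, y = 0, stands on it from z = 4 to 30 mm: pinch it across the 40 mm. The -x half carries flat keys 1 mm high.
- hole_fl (a point): centre of the cover's screw hole at its key end, left (cover x = -78, y = +53 mm), on the underside
- hole_fr (a point): screw hole at the key end, right (x = -78, y = -53 mm), on the underside
- hole_bl (a point): screw hole at the display end, left (x = +78, y = +53 mm), on the underside
- hole_br (a point): screw hole at the display end, right (x = +78, y = -53 mm), on the underside
- diluter: bench diluter, fixed. Origin: centre of the open console's footprint, on the bench; z up, x to its rear (away from the robot), y left. Console: white tub 180 x 130 mm (x, y), walls 4 mm, rim 50 mm high, inner floor 12 mm above the bench, parts on it up to 7 mm high. Right of it (y < -60 mm) a plinth 56 mm high, a clear bag holder 180 mm high (y -125 to -247) and a tower 320 mm high (y < -195).
- thread_fl (a point): centre of the threaded hole (brass insert on top of a white 14 mm boss) in the console's front left corner (console x = -78, y = +53 mm), on the boss's top, 50 mm above the bench, level with the rim; belongs to hole_fl
- thread_fr (a point): threaded hole, front right (x = -78, y = -53 mm, 50 mm high); belongs to hole_fr
- thread_bl (a point): threaded hole, rear left (x = +78, y = +53 mm, 50 mm high); belongs to hole_bl
- thread_br (a point): threaded hole, rear right (x = +78, y = -53 mm, 50 mm high); belongs to hole_br
- pin_foot (a point): foot of the plain steel pin inside the console (console x = -20, y = 0), on the inner floor, 12 mm above the bench. The pin is upright, 10 mm thick, 31 mm tall, with its last 7 mm tapering to 4 mm.
- sleeve: white plastic spacer sleeve: tube 26 mm outside, 14 mm bore, 38 mm long, about 20 g, standing upright in the tray. Origin: centre of its lower end, z along the bore. Fully home on the pin, its lower end is on the console's inner floor.
- odd_sleeve: orange spacer sleeve of the same outside size but 8 mm bore, from another kit: does not fit the pin. Stands upright in the tray, about 60 mm from the white one; stays where it is. Origin: centre of its lower end.
- tray: shallow fixed blue plastic tray 130 x 86 mm (x, y), rim 10 mm high, floor 3 mm thick. Origin: centre of its underside.
- screw_dish: open glass dish, 86 mm across, 14 mm high, with the four thumbscrews; stays. Origin: centre of its underside.
- media_bottle: amber bottle with a blue cap, 56 mm across, 125 mm high; stays. Origin: centre of its underside.
- sample_pot: brown pot with a white lid, 110 mm across, 75 mm high; stays. Origin: centre of its underside.
- agar_dishes: stack of three red agar dishes, 90 mm across, 45 mm high; stays. Origin: centre of its underside.
- screwdriver: red-handled screwdriver, 170 mm long, lying on the bench in front of the robot; stays.
- marker: white marker pen with a black cap, about 120 mm long, 14 mm thick, lying on the bench in front of the robot; stays.

How it is judged:
By the outcome, as a careful person would: the job done as asked, in the order asked, and still so for the second after the job is handed in, while the arm keeps its last pose, push and grip.
It also fails if it takes over 54 s, if anything falls off the work surface, if the arm or the gripper's body presses on something with over 40 N, if the wrist force passes 120 N, or if a joint passes its speed limit or range.

## Working session

There is one attempt and no reset: what is moved stays moved. The work goes in short steps, Python scripts to look and compute and a tool call to move; the robot and the scene stay as the last step left them, time stands still between calls to the robot, and variables do not carry over. Pictures are saved under pics/ and viewed, at most 10 in all, crops included, and the job is handed in when it is done.

Besides the shell and the picture viewer there is one more tool, called after "Request:" as name(argument=value, ...), one argument or row to a line, values as JSON. drive_tool: Moves the arm, as the interface text tells. Its arguments: {"type":"object","properties":{"rows":{"type":"array","items":{"type":"array","items":{"type":"number"}}},"grip":{"type":"number"},"newtons":{"type":"number"}},"required":["rows"]}

```bash
ls; mkdir -p pics; python3 - <<'E'
from rig import get_state, eyes, order, manip
import cv2,numpy as np
for n in("top","side"):
    im,d=eyes.get_image(n); cv2.imwrite(f"pics/{n}0.png",im[:,:,::-1]); np.savez(f"pics/{n}0.npz",im=im,d=d)
    c=eyes.camera_info(n); print(n,c['fx'],c['cx'],c['cy'],-c['R'].T@c['t'],c['R'].round(3).tolist())
s=get_state();print(s); print(manip)
E
```

```text
pics
top 394.32177277665977 277.3157076780798 204.92600587732755 [0.48282759 0.13186485 0.94575046] [[0.021, -0.999, 0.024], [-0.998, -0.023, -0.057], [0.057, -0.022, -0.998]]
side 442.388571295989 290.4944000878647 212.35279223802928 [0.45029772 0.79579835 0.67955654] [[-0.992, -0.123, -0.001], [-0.084, 0.683, -0.725], [0.09, -0.72, -0.688]]
{'clock': 0.1, 'qpos': array([-1.41701137e+00,  2.76527880e-01,  1.50600826e+00,  3.03337767e-05,
        1.36072079e+00, -1.21017560e-01]), 'qd': array([ 1.64927559e-03,  3.86720456e-05, -1.05982243e-03, -3.80145112e-04,
       -6.58591453e-04,  6.32640565e-05]), 'effort': array([ 9.34191157e-04, -4.17699766e+01, -2.46404171e+01, -2.51892234e-04,
        5.75427388e-03, -1.68901416e-06]), 'position': array([ 0.15594963, -0.55293321,  0.21972776]), 'ee_rot': array([-8.32268521e-04,  9.90575380e-01,  1.36966138e-01,  1.19594409e-06]), 'contact_force': array([-0.49810353,  0.70151397,  0.06009913]), 'moment': array([-0.04181557,  0.06323309, -0.01827005]), 'gripper_force': 0.0, 'width': 0.08525015855424443}
<Robot object at 0x7f2e8df57b60>
```

View pics/top0.png

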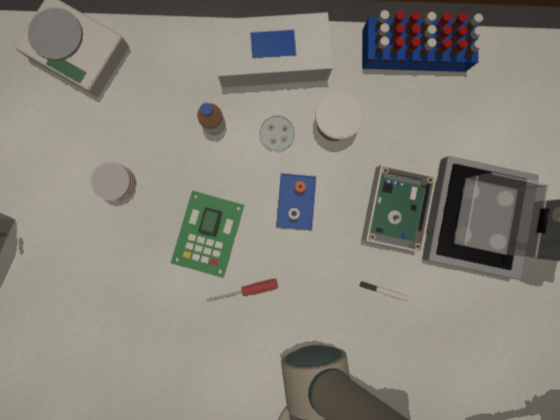

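View pics/side0.png

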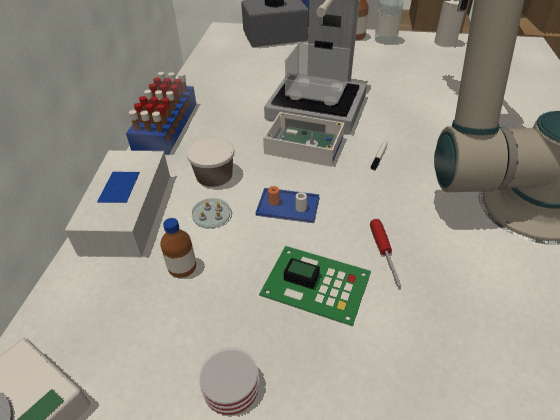

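The top view shows the cover at about (207,233), display end up, and the white sleeve at (294,214). The orange sleeve is at (300,187), the console at (400,209) with its pin at (395,217), and the arm enters from below. The side view shows the same layout, with the cover at (316,283), the white sleeve at (301,201) and the console at (305,138).

```bash
cat > h.py <<'E'
import numpy as np,cv2
from rig import get_state, eyes
def ray(n,u,v,z):
    c=eyes.camera_info(n); R=c['R'];C=-R.T@c['t']
    d=R.T@np.array([(u-c['cx'])/c['fx'],(v-c['cy'])/c['fy'],1.])
    return C+d*(z-C[2])/d[2]
def proj(n,X):
    c=eyes.camera_info(n); p=c['R']@np.array(X)+c['t']
    return np.array([c['fx']*p[0]/p[2]+c['cx'],c['fy']*p[1]/p[2]+c['cy']])
def tri(u1,u2):
    A=[];b=[]
    for n,(u,v) in(("top",u1),("side",u2)):
        c=eyes.camera_info(n);R=c['R'];C=-R.T@c['t']
        d=R.T@np.array([(u-c['cx'])/c['fx'],(v-c['cy'])/c['fy'],1.]);d/=np.linalg.norm(d)
        P=np.eye(3)-np.outer(d,d);A.append(P);b.append(P@C)
    return np.linalg.solve(sum(A),sum(b))
E
python3 - <<'E'
from h import *
T=np.load("pics/top0.npz");S=np.load("pics/side0.npz")
for n,D,box in(("top",T,(165,185,250,285)),("side",S,(255,240,375,325))):
    x0,y0,x1,y1=box
    im=D['im'];h=cv2.cvtColor(im,cv2.COLOR_RGB2HSV)
    m=cv2.inRange(h,(45,80,30),(85,255,255)); k=np.zeros_like(m);k[y0:y1,x0:x1]=m[y0:y1,x0:x1]
    cs,_=cv2.findContours(k,cv2.RETR_EXTERNAL,cv2.CHAIN_APPROX_NONE);c=max(cs,key=cv2.contourArea)
    q=cv2.convexHull(c); q=cv2.approxPolyDP(q,5,True)[:,0]
    # fit on the plane z=4mm
    P=np.array([ray(n,u,v,.004)[:2] for u,v in cv2.convexHull(c)[:,0]],np.float32)
    print(n,q.tolist(),cv2.minAreaRect(P*1000))
# bits: bright/colour blobs for sleeves: crops
a=cv2.resize(T['im'][160:262,265:450],None,fx=4,fy=4,interpolation=cv2.INTER_CUBIC)
b=cv2.resize(S['im'][105:225,245:355],None,fx=4.5,fy=4.5,interpolation=cv2.INTER_CUBIC)
cv2.imwrite("pics/cropT.png",a[:,:,::-1]);cv2.imwrite("pics/cropS.png",b[:,:,::-1])
d=T['d'];
for n,D,pts in(("top",T,[(294,214),(300,187),(395,217),(386,170),(400,209)]),("side",S,[(301,194),(274,189),(313,133)])):
    c=eyes.camera_info(n)
    for u,v in pts:
        z=D['d'][v,u];X=c['R'].T@(z*np.array([(u-c['cx'])/c['fx'],(v-c['cy'])/c['fy'],1])-c['t']);print(n,u,v,X.round(3))
E
```

```text
top [[192, 192], [242, 205], [222, 276], [172, 262]] ((465.3038330078125, 275.8443298339844), (126.33736419677734, 175.4012451171875), 75.56117248535156)
side [[285, 246], [370, 271], [352, 324], [259, 294]] ((466.69732666015625, 274.39276123046875), (130.65699768066406, 179.96435546875), 75.43414306640625)
top 294 214 [0.516 0.07  0.003]
top 300 187 [0.581 0.057 0.003]
top 395 217 [ 0.514 -0.164  0.031]
top 386 170 [ 0.62  -0.136  0.051]
top 400 209 [ 0.533 -0.182  0.013]
side 301 194 [0.518 0.065 0.039]
side 274 189 [0.58  0.055 0.039]
side 313 133 [ 0.515 -0.218  0.013]
```

View pics/cropT.png

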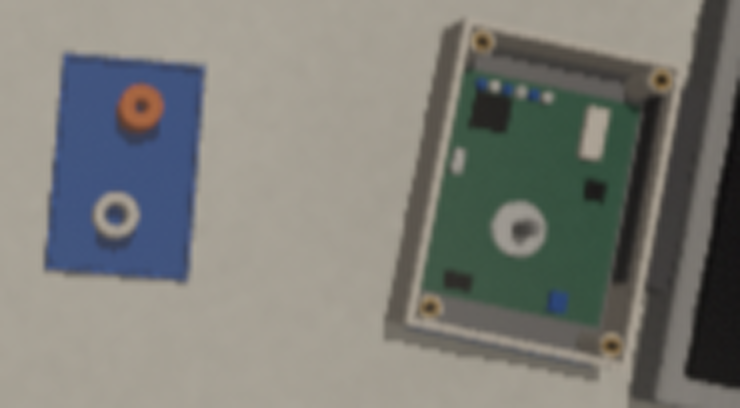

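View pics/cropS.png

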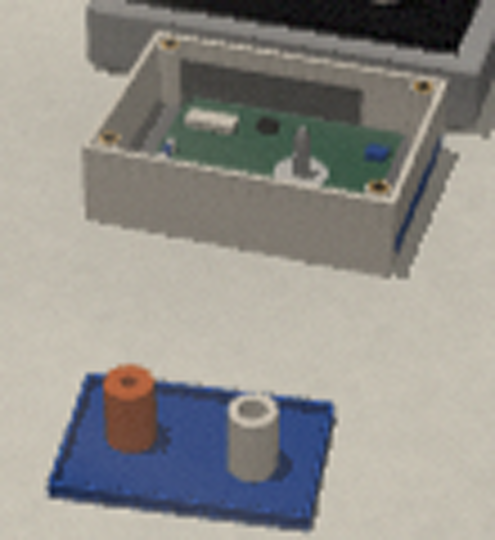

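The top crop shows the threaded bosses at crop pixels bl(482,41), br(661,79), fl(430,307) and fr(611,345). The white sleeve top is at (116,216), the orange one at (141,108) and the pin tip near (520,229). The side crop shows bl(108,138), fl(379,187), br(168,43) and fr(423,87), with the sleeve top at (253,408) and the pin tip at (302,130).

```bash
python3 - <<'E'
from h import *
t=lambda u,v:(265+(u+.5)/4-.5,160+(v+.5)/4-.5)
s=lambda u,v:(245+(u+.5)/4.5-.5,105+(v+.5)/4.5-.5)
Q=dict(bl=((482,41),(108,138),.05),br=((661,79),(168,43),.05),fl=((430,307),(379,187),.05),fr=((611,345),(423,87),.05),
 white=((116,216),(253,408),.041),orange=((141,108),(129,381),.041),pin=((524,229),(302,130),.043))
W={}
for k,(a,b,z) in Q.items():
    A=ray("top",*t(*a),z);B=ray("side",*s(*b),z);W[k]=(A[:2],B[:2]);print(k,(A*1000).round(1)[:2],(B*1000).round(1)[:2],(tri(t(*a),s(*b))*1000).round(1))
L=dict(bl=(78,53),br=(78,-53),fl=(-78,53),fr=(-78,-53))
for i in(0,1,2):
    w=np.array([ (W[k][i] if i<2 else (W[k][0]+W[k][1])/2) for k in L])*1000;l=np.array([L[k] for k in L],float)
    wc=w.mean(0);x=(w-wc)
    th=np.arctan2((l[:,0]*x[:,1]-l[:,1]*x[:,0]).sum(),(l*x).sum())
    R=np.array([[np.cos(th),-np.sin(th)],[np.sin(th),np.cos(th)]])
    print("console",wc.round(1),np.degrees(th).round(2),"res",(x-l@R.T).round(1).tolist(),"pin",(wc+R@[-20,0]).round(1))
# cover holes in both views, bright spots near predicted
D={n:np.load(f"pics/{n}0.npz") for n in("top","side")}
for n,(cx,cy,th) in dict(top=(465.3,275.8,0),side=(466.7,274.4,0)).items():
    g=D[n]['im'].astype(float); a=np.radians(-14.5);R=np.array([[np.cos(a),-np.sin(a)],[np.sin(a),np.cos(a)]])
    w=[]
    for k,l in L.items():
        p=np.array([cx,cy])+R@l; u=proj(n,[*p/1000,.002]);r=np.round(u).astype(int)
        win=g[r[1]-4:r[1]+5,r[0]-4:r[0]+5]; wt=np.clip(win[:,:,0]-60,0,None); 
        yy,xx=np.mgrid[-4:5,-4:5]; c=(r[0]+(wt*xx).sum()/wt.sum(),r[1]+(wt*yy).sum()/wt.sum())
        X=ray(n,*c,.002)[:2]*1000;w.append(X);print(n,k,u.round(1),np.round(c,1),X.round(1),win[:,:,0].max())
    w=np.array(w);l=np.array(list(L.values()),float);wc=w.mean(0);x=w-wc
    print("cover",wc.round(1),np.degrees(np.arctan2((l[:,0]*x[:,1]-l[:,1]*x[:,0]).sum(),(l*x).sum())).round(2))
E
```

```text
bl [ 620.9 -134.7] [ 622.2 -137.5] [ 621.  -133.9   52.4]
br [ 601.4 -238.7] [ 602.5 -242.1] [ 601.4 -237.5   52.8]
fl [ 467.6 -105.8] [ 467.9 -108.4] [ 467.7 -105.1   52.3]
fr [ 448.1 -209.8] [ 448.6 -211.9] [ 448.4 -209.1   51.8]
white [515.7  73.7] [517.8  71.3] [516.6  73.9  43.3]
orange [578.4  60.5] [580.6  58.7] [579.2  60.7  42.7]
pin [ 513.4 -161.8] [ 515.2 -169.4] [ 513.9 -159.6   49.5]
console [ 534.5 -172.2] -10.65 res [[-0.1, -0.1], [0.1, 0.1], [-0.1, -0.0], [0.1, 0.1]] pin [ 514.8 -168.5]
console [ 535.3 -175. ] -10.8 res [[0.3, 0.0], [0.5, -0.4], [-0.7, -0.1], [-0.2, 0.5]] pin [ 515.7 -171.3]
console [ 534.9 -173.6] -10.73 res [[0.1, -0.1], [0.3, -0.2], [-0.4, -0.1], [-0.1, 0.3]] pin [ 515.2 -169.9]
top bl [195.1 196. ] [195.1 195.6] [554.9 307.7] 154.0
top br [237.8 208. ] [238.5 208. ] [527.7 203.4] 161.0
top fl [176.4 259.2] [175.7 259. ] [403.7 348.3] 158.0
top fr [219.6 271.4] [220.1 271.4] [376.5 242.8] 162.0
cover [465.7 275.6] -14.72
side bl [267.2 291.6] [267.1 291.7] [555.7 306.5] 191.0
side br [288.2 251.9] [288.4 251.8] [528.6 203.3] 185.0
side fl [347.6 317.9] [347.4 317.8] [404.8 345.2] 198.0
side fr [362.9 274.1] [363.  274.1] [377.7 242.6] 197.0
cover [466.7 274.4] -14.57
```

Request:
drive_tool(
  rows=[
    [0.7,-1.2,-0.2,0.5],
    [1.4,-2.5,-0.4,1],
    [2.2,-3.8,-0.6,1.6],
    [3,-5.1,-0.8,2.2],
    [3.8,-6.4,-1,2.8],
    [4.6,-7.7,-1.2,3.4],
    [5.3,-9,-1.4,3.9],
    [6,-10.2,-1.6,4.4],
  ],
  grip=85,
  newtons=40,
)

```text
clock: 0.77
position: [0.2309, -0.2648, 0.2603]
ee_rot: [-0.0, 0.996, -0.094, -0.0]
contact_force: [1.6, 0.4, 0.1]
width: 0.0851
gripper_force: 0.0
```

```bash
cat >> h.py <<'E'
def go(x,y,z,yaw):
    from scipy.spatial.transform import Rotation as Ro
    s=get_state();q=s['ee_rot'];R=Ro.from_quat([q[1],q[2],q[3],q[0]]).as_matrix()
    cur=np.degrees(np.arctan2(R[1,0],R[0,0]))
    d=R.T@(np.array([x,y,z])-s['position'])
    print("clk",round(s['clock'],2),"pos",s['position'].round(4),"yaw",cur.round(2),"tilt",R[:,2].round(4),"F",s['contact_force'].round(1),"M",s['moment'].round(2),"w",round(s['width'],4),"gf",round(s['gripper_force'],1))
    print("units",(d/.025).round(2),"turn",round(-(yaw-cur)/6,2))
E
python3 -c "
from h import *
go(.30,0,.26,-10.7);go(.517,.0725,.26,-10.7)"
```

```text
clk 0.77 pos [ 0.2309 -0.2648  0.2603] yaw -10.84 tilt [-2.e-04  1.e-03 -1.e+00] F [1.6 0.4 0.1] M [-0.01  0.02  0.01] w 0.0851 gf 0.0
units [  0.72 -10.92   0.02] turn -0.02
clk 0.77 pos [ 0.2309 -0.2648  0.2603] yaw -10.84 tilt [-2.e-04  1.e-03 -1.e+00] F [1.6 0.4 0.1] M [-0.01  0.02  0.01] w 0.0851 gf 0.0
units [  8.7  -15.4    0.02] turn -0.02
```

Request:
drive_tool(
  rows=[
    [0.6,-1.3,0,0],
    [1.2,-2.6,0,0],
    [1.9,-3.9,0,0],
    [2.6,-5.2,0,0],
    [3.3,-6.5,0,0],
    [4.0,-7.8,0,0],
    [4.6,-9,0,0],
    [5.0,-10,0,0],
  ],
)

```text
clock: 1.43
position: [0.4015, -0.0425, 0.2603]
ee_rot: [-0.0, 0.996, -0.092, 0.0]
contact_force: [0.3, -0.9, -0.2]
width: 0.0852
gripper_force: 0.0
```

Request:
drive_tool(
  rows=[
    [0.6,-0.9,0,0],
    [1.2,-1.8,0,0],
    [1.8,-2.7,0,0],
    [2.4,-3.6,0,0],
    [3,-4.4,0,0],
    [3.4,-5,0,0],
    [3.7,-5.4,0,0],
    [3.7,-5.4,0,0],
  ],
)

```text
clock: 2.1
position: [0.5175, 0.0722, 0.2597]
ee_rot: [-0.0, 0.996, -0.092, -0.0]
contact_force: [-0.3, 0.2, -0.5]
width: 0.085
gripper_force: 0.0
```

```bash
python3 -c "
from h import *
go(.517,.0725,.1,-10.7)
im,_=eyes.get_image('side');cv2.imwrite('pics/s1.png',im[:,:,::-1])"
```

```text
clk 2.1 pos [0.5175 0.0722 0.2597] yaw -10.55 tilt [-3.e-04  5.e-04 -1.e+00] F [-0.3  0.2 -0.5] M [-0.01 -0.03  0.05] w 0.085 gf 0.0
units [-0.02 -0.01  6.39] turn 0.03
```

Request:
drive_tool(
  rows=[
    [0,0,1.2,0],
    [0,0,2.4,0],
    [0,0,3.6,0],
    [0,0,4.8,0],
    [0,0,6,0],
    [0,0,7.2,0],
    [0,0,8.2,0],
    [0,0,8.8,0],
  ],
)

```text
clock: 2.82
position: [0.513, 0.0695, 0.0382]
ee_rot: [0.001, 0.996, -0.093, -0.002]
contact_force: [0.1, -0.7, 0.2]
width: 0.0849
gripper_force: 0.0
```

Request:
drive_tool(
  rows=[
    [0,0,0,0],
    [0,0,0,0],
    [0,0,0,0],
    [0,0,0,0],
    [0,0,0,0],
    [0,0,0,0],
    [0,0,0,0],
    [0,0,0,0],
  ],
  grip=15,
  newtons=30,
)

```text
clock: 3.48
position: [0.5163, 0.0709, 0.0409]
ee_rot: [0.0, 0.996, -0.093, 0.0]
contact_force: [0.2, -0.3, -1.5]
width: 0.015
gripper_force: 0.0
```

```bash
python3 -c "
from h import *
go(.517,.0725,.04,-10.7)
im,_=eyes.get_image('side');cv2.imwrite('pics/s2.png',cv2.resize(im[90:240,220:380],None,fx=3.5,fy=3.5)[:,:,::-1])"
```

```text
clk 3.48 pos [0.5163 0.0709 0.0409] yaw -10.64 tilt [ 8.e-04 -1.e-04 -1.e+00] F [ 0.2 -0.3 -1.5] M [ 0.03  0.04 -0.07] w 0.015 gf 0.0
units [ 0.01 -0.07  0.04] turn 0.01
```

View pics/s2.png

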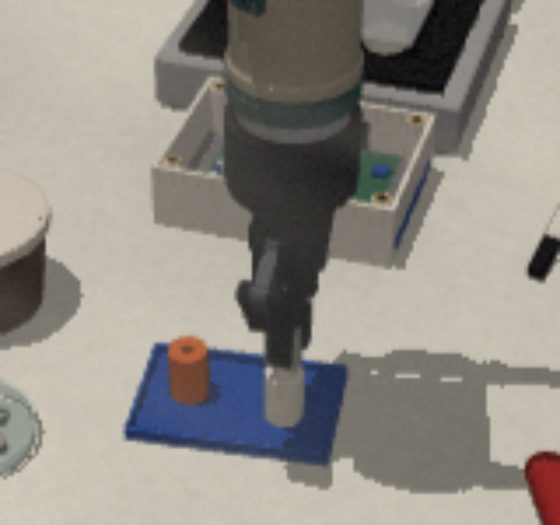

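The picture shows the sleeve still upright at its original place (crop (284,400)). The fingers end at about (285,362), near its top, closed to 15 mm with no force. They seem to be above the sleeve, so I'll check the depth.

```bash
python3 -c "
from h import *
from rig import manip
print(manip.finger_overhang,[a for a in dir(manip) if a[0]!='_'])
im,d=eyes.get_image('side');c=eyes.camera_info('side')
for v in range(170,214,3):
  u=301;z=d[v,u];X=c['R'].T@(z*np.array([(u-c['cx'])/c['fx'],(v-c['cy'])/c['fy'],1])-c['t']);print(v,im[v,u],X.round(3))
for z in(.0,.019,.04,.06):print(z,proj('side',[.5163,.0709,z]))
"
```

```text
0.022 ['MotionError', 'finger_overhang']
170 [47 46 43] [0.517 0.084 0.121]
173 [51 52 49] [0.514 0.119 0.141]
176 [42 42 39] [0.514 0.121 0.135]
179 [46 44 43] [0.513 0.121 0.128]
182 [42 40 39] [0.514 0.118 0.118]
185 [42 40 39] [0.514 0.114 0.106]
188 [44 44 45] [0.516 0.09  0.078]
191 [43 39 39] [0.516 0.093 0.072]
194 [48 46 47] [0.516 0.09  0.062]
197 [126 119 110] [0.518 0.063 0.029]
200 [126 119 111] [0.516 0.085 0.039]
203 [125 119 109] [0.516 0.083 0.029]
206 [122 118 107] [0.516 0.083 0.02 ]
209 [124 119 110] [0.515 0.086 0.014]
212 [60 70 97] [0.516 0.083 0.002]
0.0 [301.22451854 208.92243129]
0.019 [301.35842594 202.66961083]
0.04 [301.51063822 195.56204272]
0.06 [301.65988924 188.5927503 ]
```

Request:
drive_tool(
  rows=[
    [0,0,-0.4,0],
    [0,0,-0.8,0],
    [0,0,-1.3,0],
    [0,0,-1.7,0],
    [0,0,-2,0],
    [0,0,-2,0],
    [0,0,-2,0],
    [0,0,-2,0],
  ],
  grip=26,
)

```text
clock: 4.25
position: [0.5158, 0.0708, 0.0903]
ee_rot: [0.0, 0.996, -0.093, -0.0]
contact_force: [-0.0, 0.6, 0.5]
width: 0.0258
gripper_force: 0.0
```

```bash
python3 -c "
from h import *
go(.517,.0725,.04,-10.7)
for n in('side','top'):
  im,d=eyes.get_image(n);c=eyes.camera_info(n)
  v,u=np.mgrid[0:420,0:560];P=np.stack([(u-c['cx'])/c['fx']*d,(v-c['cy'])/c['fy']*d,d],-1)-c['t'];X=P@c['R']
  np.savez('pics/%s3.npz'%n,im=im,X=X)
  s=get_state()['position'];m=(d>0)&(abs(X[...,0]-s[0])<.02)&(abs(X[...,1]-s[1])<.06)&(X[...,2]<.3)&(im.max(-1)<75)&(X[...,2]>.045)
  Y=X[m];print(n,m.sum(),np.sort(Y[:,2])[:40:4].round(3),Y[np.argsort(Y[:,2])[:5]].round(3).tolist())
  if n=='side':
    cv2.imwrite('pics/s3.png',cv2.resize(im[110:220,240:360],None,fx=5,fy=5)[:,:,::-1])
"
```

```text
clk 4.25 pos [0.5158 0.0708 0.0903] yaw -10.65 tilt [-5.e-04 -1.e-04 -1.e+00] F [-0.   0.6  0.5] M [-0.01 -0.    0.02] w 0.0258 gf 0.0
units [ 0.04 -0.08  2.01] turn 0.01
side 1406 [0.104 0.107 0.108 0.11  0.111 0.113 0.114 0.115 0.116 0.116] [[0.505, 0.058, 0.104], [0.509, 0.059, 0.105], [0.507, 0.059, 0.105], [0.505, 0.058, 0.107], [0.507, 0.058, 0.107]]
top 0 [] []
```

View pics/s3.png

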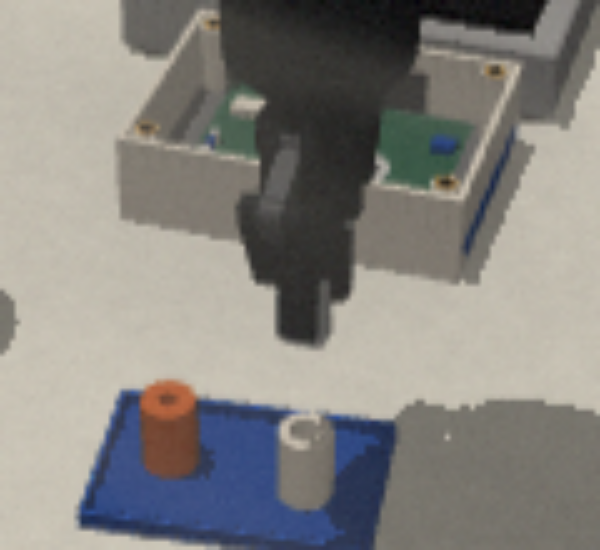

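The picture shows the sleeve undisturbed at crop (305,462), with the fingertips above it at about (302,345).

```bash
python3 -c "
from h import *
D=np.load('pics/side3.npz');X=D['X'];im=D['im']
for v in range(160,184,2): print(v,im[v,300],X[v,300].round(3),X[v,303].round(3))
for z in(.068,.08,.09,.1):print(z,proj('side',[.5158,.0708+.02,z]),proj('side',[.5158,.0708-.02,z]))
D=np.load('pics/top3.npz');X=D['X'];im=D['im']
c=eyes.camera_info('top');print(proj('top',[.5158,.0708,.09]))
"
```

```text
160 [49 48 47] [0.515 0.13  0.18 ] [0.511 0.112 0.167]
162 [49 47 44] [0.516 0.126 0.172] [0.511 0.11  0.161]
164 [44 44 45] [0.516 0.123 0.166] [0.511 0.109 0.155]
166 [46 45 44] [0.516 0.117 0.156] [0.511 0.112 0.153]
168 [48 48 47] [0.518 0.095 0.134] [0.512 0.093 0.133]
170 [42 42 38] [0.518 0.096 0.13 ] [0.513 0.091 0.127]
172 [44 43 42] [0.518 0.096 0.125] [0.512 0.092 0.122]
174 [46 45 46] [0.518 0.096 0.12 ] [0.512 0.092 0.117]
176 [44 44 44] [0.518 0.097 0.115] [0.512 0.09  0.111]
178 [88 86 83] [0.519 0.088 0.103] [0.512 0.093 0.107]
180 [196 191 178] [ 0.53  -0.032 -0.001] [ 0.523 -0.03   0.001]
182 [196 189 177] [ 0.529 -0.021  0.002] [ 0.522 -0.023  0.001]
0.068 [300.97235779 191.79580229] [302.91337086 179.85900896]
0.08 [301.05982861 187.45359095] [303.0149923  175.54450483]
0.09 [301.1339217  183.77547474] [303.10102945 171.89165742]
0.1 [301.20913272 180.0418624 ] [303.18832502 168.18538162]
[296.42115347 212.84066143]
```

Request:
drive_tool(
  rows=[
    [0,0,0,0],
    [0,0,0,0],
    [0,0,0,0],
    [0,0,0,0],
    [0,0,0.4,0],
    [0,0,0.8,0],
    [0,0,1.2,0],
    [0,0,1.6,0],
  ],
  grip=60,
)

```text
clock: 5.02
position: [0.5155, 0.0708, 0.049]
ee_rot: [0.0, 0.996, -0.093, -0.001]
contact_force: [-0.2, 0.3, 0.2]
width: 0.0603
gripper_force: 0.0
```

Request:
drive_tool(
  rows=[
    [0,-0.08,0.2,0],
    [0,-0.08,0.4,0],
    [0,-0.08,0.6,0],
    [0,-0.08,0.8,0],
    [0,-0.08,1.0,0],
    [0,-0.08,1.2,0],
    [0,-0.08,1.2,0],
    [0,-0.08,1.2,0],
  ],
)

```text
clock: 5.68
position: [0.5164, 0.0727, 0.0203]
ee_rot: [0.0, 0.996, -0.093, -0.0]
contact_force: [0.2, 0.0, -0.6]
width: 0.0597
gripper_force: 0.0
```

```bash
cat >> h.py <<'E'
def cloud(n='side'):
    im,d=eyes.get_image(n);c=eyes.camera_info(n)
    v,u=np.mgrid[0:420,0:560];P=np.stack([(u-c['cx'])/c['fx']*d,(v-c['cy'])/c['fy']*d,d],-1)-c['t']
    return im,P@c['R']
def tip():
    s=get_state()['position'];im,X=cloud('side')
    m=(abs(X[...,0]-s[0])<.016)&(abs(X[...,1]-s[1])<.07)&(im.max(-1)<62)&(np.ptp(im.astype(int),axis=-1)<12)&(X[...,2]<s[2]+.06)
    Y=X[m];o=np.argsort(Y[:,2])[:6];print("tip",Y[o].round(3).tolist())
E
python3 -c "
from h import *
go(.517,.0725,.005,-10.7);tip()"
```

```text
clk 5.68 pos [0.5164 0.0727 0.0203] yaw -10.66 tilt [-4.e-04 -1.e-04 -1.e+00] F [ 0.2  0.  -0.6] M [ 0.01 -0.02  0.03] w 0.0597 gf 0.0
units [0.03 0.   0.61] turn 0.01
tip [[0.512, 0.04, 0.039], [0.505, 0.043, 0.039], [0.509, 0.042, 0.041], [0.514, 0.042, 0.041], [0.502, 0.045, 0.041], [0.514, 0.041, 0.042]]
```

Request:
drive_tool(
  rows=[
    [0,0,0.1,0],
    [0,0,0.2,0],
    [0,0,0.3,0],
    [0,0,0.4,0],
    [0,0,0.5,0],
    [0,0,0.5,0],
    [0,0,0.5,0],
    [0,0,0.5,0],
  ],
)

```text
clock: 6.4
position: [0.5166, 0.0728, 0.008]
ee_rot: [0.0, 0.996, -0.093, 0.0]
contact_force: [-0.3, -0.5, -0.7]
width: 0.0597
gripper_force: 0.0
```

Request:
drive_tool(
  rows=[
    [0,0,0,0],
    [0,0,0,0],
    [0,0,0,0],
    [0,0,0,0],
    [0,0,0,0],
    [0,0,0,0],
    [0,0,0,0],
    [0,0,0,0],
  ],
  grip=15,
  newtons=30,
)

```text
clock: 7.07
position: [0.5168, 0.0727, 0.0082]
ee_rot: [0.0, 0.996, -0.093, 0.0]
contact_force: [-0.2, 0.8, 3.5]
width: 0.0242
gripper_force: 29.7
```

```bash
python3 -c "
from h import *
go(.517,.0725,.12,-10.7);tip()"
```

```text
clk 7.07 pos [0.5168 0.0727 0.0082] yaw -10.65 tilt [ 6.e-04 -1.e-04 -1.e+00] F [-0.2  0.8  3.5] M [-0.   -0.01  0.03] w 0.0242 gf 29.7
units [ 0.01  0.01 -4.47] turn 0.01
tip [[0.505, 0.062, 0.023], [0.505, 0.06, 0.025], [0.521, 0.095, 0.028], [0.505, 0.06, 0.028], [0.519, 0.097, 0.029], [0.517, 0.098, 0.03]]
```

Request:
drive_tool(
  rows=[
    [0,0,-0.3,0],
    [0,0,-0.8,0],
    [0,0,-1.5,0],
    [0,0,-2.2,0],
    [0,0,-2.9,0],
    [0,0,-3.5,0],
    [0,0,-3.8,0],
    [0,0,-4,0],
  ],
)

```text
clock: 7.78
position: [0.5168, 0.0728, 0.1091]
ee_rot: [-0.0, 0.996, -0.093, 0.001]
contact_force: [-0.3, 0.0, -0.7]
width: 0.0247
gripper_force: 29.4
```

```bash
python3 -c "
from h import *
go(.5153,-.1697,.11,-10.7)
im,X=cloud('side');cv2.imwrite('pics/s4.png',cv2.resize(im[110:230,240:360],None,fx=5,fy=5)[:,:,::-1])"
```

```text
clk 7.78 pos [0.5168 0.0728 0.1091] yaw -10.65 tilt [ 0.0015 -0.     -1.    ] F [-0.3  0.  -0.7] M [ 0.05 -0.01  0.01] w 0.0247 gf 29.4
units [ 1.73  9.55 -0.04] turn 0.01
```

View pics/s4.png

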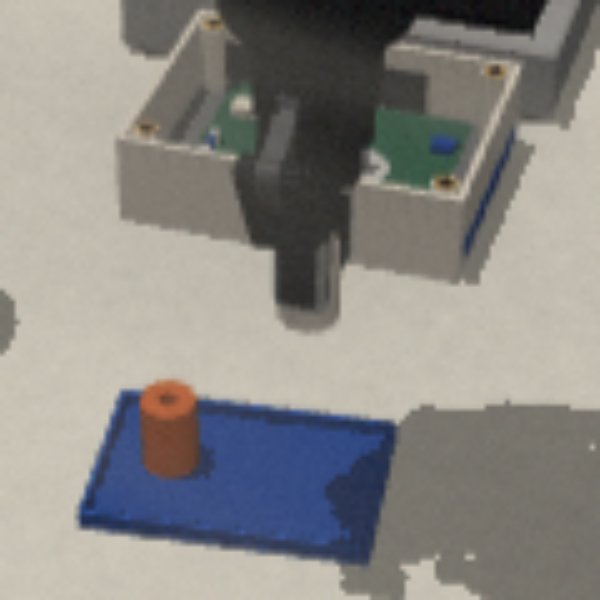

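The sleeve is held upright between the fingers at crop (308,300), the tray now holds only the orange one, and nothing else was disturbed. Next I carry it over the pin.

Request:
drive_tool(
  rows=[
    [0.1,0.6,0,0],
    [0.3,1.6,0,0],
    [0.5,2.7,0,0],
    [0.7,3.8,0,0],
    [0.9,4.9,0,0],
    [1.1,6,0,0],
    [1.3,7.1,0,0],
    [1.4,8,0,0],
  ],
)

```text
clock: 8.5
position: [0.5134, -0.132, 0.1069]
ee_rot: [0.0, 0.996, -0.093, -0.001]
contact_force: [0.8, 0.1, 0.8]
width: 0.0241
gripper_force: 29.5
```

Request:
drive_tool(
  rows=[
    [0.1,0.7,0,0],
    [0.2,1.2,0,0],
    [0.3,1.5,0,0],
    [0.33,1.55,0,0],
    [0.33,1.55,0,0],
    [0.33,1.55,0,0],
    [0.33,1.55,0,0],
    [0.33,1.55,0,0],
  ],
)

```text
clock: 9.17
position: [0.5148, -0.1689, 0.108]
ee_rot: [-0.0, 0.996, -0.092, -0.0]
contact_force: [0.8, -0.4, -0.2]
width: 0.0242
gripper_force: 29.5
```

```bash
python3 -c "
from h import *
go(.5153,-.1697,.058,-10.7)
im,X=cloud('side');np.savez('pics/s5.npz',im=im,X=X)
b=im[70:170,240:380]
cv2.imwrite('pics/s5.png',cv2.resize(b,None,fx=5.5,fy=5.5)[:,:,::-1])
print(proj('side',[.5153,-.1697,.105]),proj('side',[.5153,-.1697,.043]),proj('side',[.5153,-.1697,.012]))"
```

```text
clk 9.17 pos [ 0.5148 -0.1689  0.108 ] yaw -10.59 tilt [-1.e-04  2.e-04 -1.e+00] F [ 0.8 -0.4 -0.2] M [ 0.02  0.06 -0.02] w 0.0242 gf 29.5
units [0.02 0.03 2.  ] turn 0.02
[312.50551586 112.2115805 ] [311.7060123  133.43324809] [311.32831137 143.45877404]
```

View pics/s5.png

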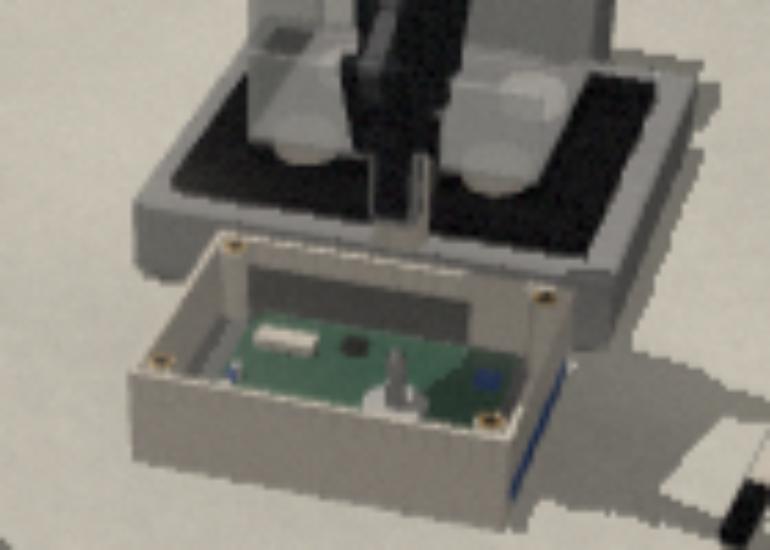

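The sleeve hangs over the console with its lower end at crop (400,238). The pin tip is at (397,352), directly below it as predicted.

Request:
drive_tool(
  rows=[
    [0,0.03,0.4,0],
    [0.02,0.03,0.8,0],
    [0.02,0.03,1.2,0],
    [0.02,0.03,1.6,0],
    [0.02,0.03,1.9,0],
    [0.02,0.03,2.1,0],
    [0.02,0.03,2.1,0],
    [0.02,0.03,2.1,0],
  ],
)

```text
clock: 9.88
position: [0.5151, -0.1707, 0.0551]
ee_rot: [-0.0, 0.996, -0.093, -0.0]
contact_force: [0.1, 0.4, -0.4]
width: 0.0242
gripper_force: 29.5
```

Request:
drive_tool(
  rows=[
    [0,0,0.1,0],
    [0,0,0.2,0],
    [0,0,0.3,0],
    [0,0,0.4,0],
    [0,0,0.5,0],
    [0,0,0.6,0],
    [0,0,0.7,0],
    [0,0,0.7,0],
  ],
)

```text
clock: 10.55
position: [0.5148, -0.1705, 0.0374]
ee_rot: [-0.0, 0.996, -0.093, -0.001]
contact_force: [0.5, -0.1, -0.6]
width: 0.0242
gripper_force: 29.5
```

```bash
python3 -c "
from h import *
go(.5153,-.1697,.0172,-10.7);tip()"
```

```text
clk 10.55 pos [ 0.5148 -0.1705  0.0374] yaw -10.66 tilt [-1.e-03  4.e-04 -1.e+00] F [ 0.5 -0.1 -0.6] M [-0.02  0.06  0.01] w 0.0242 gf 29.5
units [ 0.01 -0.04  0.81] turn 0.01
tip [[0.501, -0.209, 0.014], [0.503, -0.228, 0.023], [0.5, -0.228, 0.024], [0.513, -0.148, 0.056], [0.516, -0.148, 0.056], [0.516, -0.149, 0.058]]
```

Request:
drive_tool(
  rows=[
    [0,-0.02,0.1,0],
    [0,-0.02,0.2,0],
    [0,-0.02,0.3,0],
    [0,-0.02,0.4,0],
    [0,-0.02,0.5,0],
    [0,-0.02,0.6,0],
    [0,-0.02,0.7,0],
    [0,-0.02,0.78,0],
  ],
)

```text
clock: 11.27
position: [0.5153, -0.1702, 0.0181]
ee_rot: [0.0, 0.996, -0.093, -0.0]
contact_force: [-0.3, -0.3, 0.2]
width: 0.0245
gripper_force: 29.5
```

```bash
python3 -c "
from h import *
go(.5153,-.1697,.0172,-10.7)"
```

```text
clk 11.27 pos [ 0.5153 -0.1702  0.0181] yaw -10.65 tilt [-1.e-04 -0.e+00 -1.e+00] F [-0.3 -0.3  0.2] M [-0.05  0.02  0.01] w 0.0245 gf 29.5
units [-0.   -0.02  0.04] turn 0.01
```

Continue gently to contact.

Request:
drive_tool(
  rows=[
    [0,0,0.03,0],
    [0,0,0.06,0],
    [0,0,0.09,0],
    [0,0,0.12,0],
    [0,0,0.15,0],
    [0,0,0.15,0],
    [0,0,0.15,0],
    [0,0,0.15,0],
  ],
)

```text
clock: 11.93
position: [0.5153, -0.1702, 0.0171]
ee_rot: [0.0, 0.996, -0.093, 0.0]
contact_force: [-4.0, 1.2, 16.7]
width: 0.0245
gripper_force: 31.3
```

```bash
python3 -c "
from h import *
go(.5153,-.1697,.0172,-10.7)"
```

```text
clk 11.93 pos [ 0.5153 -0.1702  0.0171] yaw -10.65 tilt [ 8.e-04 -6.e-04 -1.e+00] F [-4.   1.2 16.7] M [ 0.33  0.73 -0.02] w 0.0245 gf 31.3
units [-0.   -0.02 -0.  ] turn 0.01
```

Request:
drive_tool(
  rows=[
    [0,0,-0.1,0],
    [0,0,-0.1,0],
    [0,0,-0.1,0],
    [0,0,-0.1,0],
    [0,0,-0.1,0],
    [0,0,-0.1,0],
    [0,0,-0.1,0],
    [0,0,-0.1,0],
  ],
  grip=45,
)

```text
clock: 12.6
position: [0.5153, -0.1702, 0.017]
ee_rot: [-0.0, 0.996, -0.093, -0.0]
contact_force: [-0.2, 0.3, -0.0]
width: 0.0448
gripper_force: 0.0
```

Request:
drive_tool(
  rows=[
    [0,0,-0.2,0],
    [0,0,-0.5,0],
    [0,0,-0.9,0],
    [0,0,-1.4,0],
    [0,0,-2,0],
    [0,0,-2.8,0],
    [0,0,-3.6,0],
    [0,0,-4.4,0],
  ],
)

```text
clock: 13.27
position: [0.5154, -0.1702, 0.1294]
ee_rot: [0.0, 0.996, -0.093, 0.001]
contact_force: [-1.1, -0.6, -0.8]
width: 0.0452
gripper_force: 0.0
```

Request:
drive_tool(
  rows=[
    [0,-0.6,-0.3,0],
    [0,-1.5,-0.6,0],
    [0,-2.5,-1,0],
    [0,-3.5,-1.3,0],
    [0,-4.5,-1.6,0],
    [0,-5.4,-1.6,0],
    [0,-6,-1.6,0],
    [0,-6,-1.6,0],
  ],
  grip=85,
)

```text
clock: 13.93
position: [0.5436, -0.02, 0.1687]
ee_rot: [-0.001, 0.996, -0.091, 0.001]
contact_force: [-0.1, -0.0, -0.4]
width: 0.0846
gripper_force: 0.0
```

```bash
python3 -c "
from h import *
go(.495,.267,.1,-14.65)
it,Xt=cloud('top');im,X=cloud('side');np.savez('pics/a6.npz',it=it,Xt=Xt,im=im,X=X)
a=cv2.resize(it[155:260,355:445],None,fx=4,fy=4);b=cv2.resize(im[100:180,250:360],None,fx=4,fy=4)
h=max(a.shape[0],b.shape[0]);P=lambda x:np.pad(x,((0,h-x.shape[0]),(0,0),(0,0)))
cv2.imwrite('pics/a6.png',np.hstack([P(a),P(b)])[:,:,::-1])
# height of sleeve top
m=(abs(X[...,0]-.515)<.02)&(abs(X[...,1]+.17)<.02)&(X[...,2]>.02);print('sleeve z max',np.percentile(X[m][:,2],[50,90,98]).round(4),m.sum())
m=(abs(Xt[...,0]-.515)<.02)&(abs(Xt[...,1]+.17)<.02)&(Xt[...,2]>.02);print(np.percentile(Xt[m][:,2],[50,90,98]).round(4),m.sum())
"
```

```text
clk 13.93 pos [ 0.5436 -0.02    0.1687] yaw -10.49 tilt [ 0.0023  0.0011 -1.    ] F [-0.1 -0.  -0.4] M [-0.01  0.02  0.  ] w 0.0846 gf 0.0
units [ -4.01 -10.93   2.76] turn 0.69
sleeve z max [0.0411 0.0505 0.0513] 138
[0.0457 0.0509 0.0517] 134
```

View pics/a6.png

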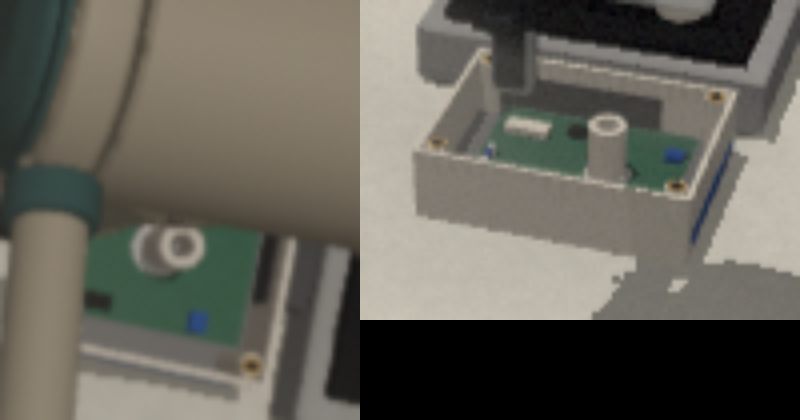

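The left half, partly hidden by the arm, and the right half both show the white sleeve upright on the pin, with its top at right-panel pixel (608,123). Its top measures 50.5 mm high, which means fully home. Next is the cover.

Request:
drive_tool(
  rows=[
    [-0.4,-1,0,0.1],
    [-0.8,-2.2,0,0.2],
    [-1.2,-3.4,0,0.3],
    [-1.7,-4.6,0,0.4],
    [-2.1,-5.8,0,0.5],
    [-2.6,-7,0,0.6],
    [-3,-8.2,0,0.69],
    [-3.4,-9.3,0,0.69],
  ],
)

```text
clock: 14.7
position: [0.5025, 0.2218, 0.1677]
ee_rot: [0.0, 0.992, -0.129, 0.0]
contact_force: [-0.7, -0.3, 0.2]
width: 0.0851
gripper_force: 0.0
```

Request:
drive_tool(
  rows=[
    [-0.2,-0.9,0.3,0],
    [-0.4,-1.4,0.8,0],
    [-0.5,-1.6,1.4,0],
    [-0.5,-1.6,2,0],
    [-0.5,-1.6,2.5,0],
    [-0.5,-1.6,2.8,0],
    [-0.5,-1.6,2.8,0],
    [-0.5,-1.6,2.8,0],
  ],
)

```text
clock: 15.37
position: [0.501, 0.2625, 0.0973]
ee_rot: [0.0, 0.992, -0.129, -0.0]
contact_force: [0.1, 0.2, -0.5]
width: 0.0851
gripper_force: 0.0
```

```bash
python3 -c "
from h import *
go(.4952,.2674,-.006,-14.65);tip()"
```

```text
clk 15.37 pos [0.501  0.2625 0.0973] yaw -14.86 tilt [-1.e-04 -4.e-04 -1.e+00] F [ 0.1  0.2 -0.5] M [-0.01  0.   -0.02] w 0.0851 gf 0.0
units [-0.28 -0.13  4.13] turn -0.03
tip [[0.51, 0.283, 0.009], [0.516, 0.282, 0.009], [0.486, 0.29, 0.009], [0.49, 0.289, 0.01], [0.5, 0.285, 0.01], [0.502, 0.285, 0.01]]
```

Request:
drive_tool(
  rows=[
    [-0.1,-0.1,0.3,0],
    [-0.2,-0.1,0.8,0],
    [-0.28,-0.13,1.3,-0.03],
    [-0.28,-0.13,1.8,-0.03],
    [-0.28,-0.13,2.2,-0.03],
    [-0.28,-0.13,2.5,-0.03],
    [-0.28,-0.13,2.7,-0.03],
    [-0.28,-0.13,2.7,-0.03],
  ],
  grip=60,
)

```text
clock: 16.08
position: [0.4942, 0.268, 0.0288]
ee_rot: [0.0, 0.992, -0.127, -0.001]
contact_force: [-0.3, -0.2, 0.3]
width: 0.0598
gripper_force: 0.0
```

```bash
python3 -c "
from h import *
go(.4952,.2674,-.006,-14.65)
im,X=cloud('side');s=get_state()['position']
m=(abs(X[...,0]-s[0])<.016)&(X[...,1]-s[1]>.031)&(X[...,1]-s[1]<.06)&(X[...,2]>.012)&(X[...,2]<.1);Y=X[m];print(np.sort(Y[:,2])[:10].round(3),np.median(Y[:,0]),np.median(Y[:,1]))"
```

```text
clk 16.08 pos [0.4942 0.268  0.0288] yaw -14.63 tilt [-1.5e-03 -7.0e-04 -1.0e+00] F [-0.3 -0.2  0.3] M [-0.05 -0.    0.01] w 0.0598 gf 0.0
units [0.05 0.01 1.39] turn 0.0
[0.044 0.046 0.047 0.049 0.049 0.05  0.05  0.051 0.052 0.052] 0.4966098974385812 0.3076432949617586
```

Request:
drive_tool(
  rows=[
    [0.04,0,0.2,0],
    [0.04,0,0.4,0],
    [0.04,0,0.6,0],
    [0.04,0,0.8,0],
    [0.04,0,1.0,0],
    [0.04,0,1.15,0],
    [0.04,0,1.25,0],
    [0.04,0,1.25,0],
  ],
)

```text
clock: 16.8
position: [0.4952, 0.2678, -0.0023]
ee_rot: [0.0, 0.992, -0.127, -0.001]
contact_force: [0.2, -0.8, 0.1]
width: 0.06
gripper_force: 0.0
```

Request:
drive_tool(
  rows=[
    [0,0,0,0],
    [0,0,0,0],
    [0,0,0,0],
    [0,0,0,0],
    [0,0,0,0],
    [0,0,0,0],
    [0,0,0,0],
    [0,0,0,0],
  ],
  grip=25,
  newtons=80,
)

```text
clock: 17.47
position: [0.496, 0.2681, -0.001]
ee_rot: [-0.0, 0.992, -0.127, 0.0]
contact_force: [-0.4, -0.2, 5.6]
width: 0.0383
gripper_force: 82.4
```

```bash
python3 -c "
from h import *
go(.4952,.2674,.1,-14.65)
im,X=cloud('side');s=get_state()['position']
m=(abs(X[...,0]-s[0])<.016)&(X[...,1]-s[1]>.027)&(X[...,1]-s[1]<.06)&(X[...,2]>.004)&(X[...,2]<.1)&(im.max(-1)<70);Y=X[m];print(np.sort(Y[:,2])[:10].round(3),np.median(Y[:,0]),np.median(Y[:,1]))"
```

```text
clk 17.47 pos [ 0.496   0.2681 -0.001 ] yaw -14.61 tilt [ 8.e-04  2.e-04 -1.e+00] F [-0.4 -0.2  5.6] M [-0.12  0.14  0.05] w 0.0383 gf 82.4
units [-0.02  0.03 -4.04] turn 0.01
[0.004 0.004 0.004 0.004 0.004 0.004 0.004 0.004 0.004 0.004] 0.4967111488325845 0.3062085652187132
```

Request:
drive_tool(
  rows=[
    [0,0,-0.1,0],
    [0,0,-0.3,0],
    [0,0,-0.7,0],
    [0,0,-1.3,0],
    [0,0,-2,0],
    [0,0,-2.8,0],
    [0,0,-3.5,0],
    [0,0,-4,0],
  ],
)

```text
clock: 18.18
position: [0.4962, 0.2682, 0.1006]
ee_rot: [-0.001, 0.992, -0.127, 0.001]
contact_force: [0.5, -0.2, -3.7]
width: 0.0386
gripper_force: 81.6
```

Request:
drive_tool(
  rows=[
    [0,0,-0.3,0],
    [0,0,-0.5,0],
    [0,0,-0.5,0],
    [0,0,-0.5,0],
    [0,0,-0.5,0],
    [0,0,-0.5,0],
    [0,0,-0.5,0],
    [0,0,-0.5,0],
  ],
)

```text
clock: 18.85
position: [0.4954, 0.2678, 0.1104]
ee_rot: [0.0, 0.992, -0.127, -0.0]
contact_force: [-0.2, 0.4, -2.3]
width: 0.0383
gripper_force: 81.6
```

```bash
cat >> h.py <<'E'
L=dict(bl=(78,53),br=(78,-53),fl=(-78,53),fr=(-78,-53))
def plate(n='side'):
    im,X=cloud(n);s=get_state()['position']
    h=cv2.cvtColor(im,cv2.COLOR_RGB2HSV)
    m=(cv2.inRange(h,(45,80,30),(85,255,255))>0)&(np.linalg.norm(X[...,:2]-s[:2],axis=-1)<.16)&(abs(X[...,2]-s[2]-.003)<.03)
    P=X[m]; A=np.c_[P[:,0]-s[0],P[:,1]-s[1],np.ones(len(P))]; k=np.linalg.lstsq(A,P[:,2],rcond=None)[0]
    print(n,"plate n",m.sum(),"slope deg",np.degrees(k[:2]).round(2),"top z-TCP",round(k[2]-s[2],4))
    c=max(cv2.findContours(m.astype(np.uint8),cv2.RETR_EXTERNAL,cv2.CHAIN_APPROX_NONE)[0],key=cv2.contourArea)
    return im,m,c,X
E
python3 -c "
from h import *
go(.535,-.17,.1,-10.7)
for n in('side','top'):
  im,m,c,X=plate(n);q=cv2.convexHull(c)[:,0];z=get_state()['position'][2]+.005
  P=np.array([ray(n,u,v,z)[:2] for u,v in q],np.float32);print(cv2.minAreaRect(P*1000));np.savez('pics/p_%s.npz'%n,im=im,m=m,X=X)
"
```

```text
clk 18.85 pos [0.4954 0.2678 0.1104] yaw -14.61 tilt [-1.1e-03 -5.0e-04 -1.0e+00] F [-0.2  0.4 -2.3] M [ 0.02 -0.05  0.06] w 0.0383 gf 81.6
units [ 5.95 16.55  0.42] turn -0.65
side plate n 3644 slope deg [ 0.34 -0.86] top z-TCP 0.0065
((466.57135009765625, 275.1400146484375), (132.10687255859375, 179.92593383789062), 75.40019226074219)
top plate n 1542 slope deg [0.16 0.11] top z-TCP 0.0053
((470.18878173828125, 243.36264038085938), (70.3525390625, 151.447021484375), 77.54796600341797)
```

Request:
drive_tool(
  rows=[
    [0.1,0.2,0,0],
    [0.3,0.6,0,-0.1],
    [0.5,1.2,0,-0.2],
    [0.8,1.9,0,-0.3],
    [1.2,2.7,0,-0.4],
    [1.6,3.6,0,-0.5],
    [2,4.6,0,-0.6],
    [2.4,5.6,0,-0.65],
  ],
)

```text
clock: 19.62
position: [0.5185, 0.1159, 0.1111]
ee_rot: [0.0, 0.996, -0.093, 0.0]
contact_force: [0.1, 0.4, -2.6]
width: 0.038
gripper_force: 81.5
```

```bash
python3 -c "
from h import *
go(.5646,-.1792,.11,-10.73)"
```

```text
clk 19.62 pos [0.5185 0.1159 0.1111] yaw -10.66 tilt [ 4.e-04 -3.e-04 -1.e+00] F [ 0.1  0.4 -2.6] M [ 0.   -0.09 -0.02] w 0.038 gf 81.5
units [ 3.99 11.26  0.05] turn 0.01
```

Request:
drive_tool(
  rows=[
    [0.3,0.9,0,0],
    [0.7,1.9,0,0],
    [1.1,3,0,0],
    [1.5,4.1,0,0],
    [1.9,5.2,0,0],
    [2.3,6.3,0,0],
    [2.7,7.3,0,0],
    [3,8.2,0,0],
  ],
)

```text
clock: 20.28
position: [0.5544, -0.1004, 0.1111]
ee_rot: [0.0, 0.996, -0.094, 0.0]
contact_force: [1.0, 1.1, -3.2]
width: 0.0382
gripper_force: 81.5
```

Request:
drive_tool(
  rows=[
    [0.3,0.8,0,0],
    [0.6,1.6,0,0],
    [0.8,2.3,0,0],
    [0.9,2.8,0,0],
    [1,3.05,0,0],
    [1,3.05,0,0],
    [1,3.05,0,0],
    [1,3.05,0,0],
  ],
)

```text
clock: 20.95
position: [0.564, -0.1764, 0.1109]
ee_rot: [-0.0, 0.996, -0.093, -0.0]
contact_force: [-0.4, -0.1, -2.9]
width: 0.0383
gripper_force: 81.5
```

```bash
python3 -c "
from h import *
go(.5646,-.1792,.075,-10.73)
im,m,c,X=plate('side');q=cv2.convexHull(c)[:,0];z=get_state()['position'][2]+.005
P=np.array([ray('side',u,v,z)[:2] for u,v in q],np.float32);print(cv2.minAreaRect(P*1000),cv2.approxPolyDP(cv2.convexHull(c),4,True)[:,0].tolist())
it,mt,_,_=plate('top');np.savez('pics/a7.npz',im=im,it=it)"
```

```text
clk 20.95 pos [ 0.564  -0.1764  0.1109] yaw -10.68 tilt [-6.e-04  9.e-04 -1.e+00] F [-0.4 -0.1 -2.9] M [-0.04 -0.09  0.03] w 0.0383 gf 81.5
units [0.05 0.11 1.44] turn 0.01
side plate n 1157 slope deg [ 0.74 -0.65] top z-TCP 0.0073
((533.6614379882812, -171.72994995117188), (131.20907592773438, 180.8163299560547), 79.5150375366211) [[264, 112], [279, 90], [346, 100], [334, 127]]
top plate n 2652 slope deg [ 0.67 -0.67] top z-TCP 0.0066
```

Request:
drive_tool(
  rows=[
    [0,0.1,0.2,0],
    [0.05,0.11,0.5,0],
    [0.05,0.11,0.8,0],
    [0.05,0.11,1.1,0],
    [0.05,0.11,1.4,0],
    [0.05,0.11,1.65,0],
    [0.05,0.11,1.8,0],
    [0.05,0.11,1.86,0],
  ],
)

```text
clock: 21.72
position: [0.5646, -0.1803, 0.0634]
ee_rot: [-0.0, 0.996, -0.093, -0.001]
contact_force: [0.2, 0.8, -2.8]
width: 0.0387
gripper_force: 81.5
```

```bash
cat > m.py <<'E'
from h import *
go(.5646,-.1792,.064,-10.73)
f=lambda l,x:np.degrees(np.arctan2((l[:,0]*x[:,1]-l[:,1]*x[:,0]).sum(),(l*x).sum()))
D={}
for n in('side','top'):
    im,m,c,X=plate(n);D[n]=im
    z=get_state()['position'][2]+.005
    if n=='side':
        q=cv2.convexHull(c)[:,0];P=np.array([ray(n,u,v,z)[:2] for u,v in q],np.float32);(cx,cy),s,a=cv2.minAreaRect(P*1000);print("edge fit",round(cx,1),round(cy,1),np.round(s,1),round(a-90,2))
        o=np.array([cx,cy]);th=np.radians(a-90)
    R=np.array([[np.cos(th),-np.sin(th)],[np.sin(th),np.cos(th)]])
    # holes: pixels inside a disc that are not green
    h=cv2.cvtColor(im,cv2.COLOR_RGB2HSV);g=cv2.inRange(h,(45,80,30),(85,255,255))
    sc=8;G=cv2.resize(h[:,:,1],None,fx=sc,fy=sc,interpolation=cv2.INTER_CUBIC).astype(float)
    W=[];Lk=[]
    for k,l in L.items():
        p=o+R@l;u=proj(n,[*p/1000,z-.002]);r=np.round((u+.5)*sc-.5).astype(int);w=26
        win=G[r[1]-w:r[1]+w+1,r[0]-w:r[0]+w+1];wt=np.clip(np.median(win)-15-win,0,None);yy,xx=np.mgrid[-w:w+1,-w:w+1];wt[xx**2+yy**2>w*w]=0
        if wt.sum()<500: print(n,k,"none",wt.sum());continue
        cc=((r+[(wt*xx).sum()/wt.sum(),(wt*yy).sum()/wt.sum()])+.5)/sc-.5
        x=ray(n,*cc,z-.002)[:2]*1000;W.append(x);Lk.append(l);print(n,k,u.round(1),cc.round(1),x.round(1),"vs edge",(x-p).round(1))
    if len(W)==4:
        W=np.array(W);l=np.array(Lk,float);print(n,"holes centre",W.mean(0).round(1),f(l,W-W.mean(0)).round(2))
b=cv2.resize(D['side'][75:160,245:365],None,fx=6,fy=6);cv2.imwrite('pics/f.png',b[:,:,::-1])
t=cv2.resize(D['top'][150:260,355:445],None,fx=5,fy=5);cv2.imwrite('pics/ft.png',t[:,:,::-1])
E
python3 m.py
```

```text
clk 21.72 pos [ 0.5646 -0.1803  0.0634] yaw -10.72 tilt [-1.5e-03  6.0e-04 -1.0e+00] F [ 0.2  0.8 -2.8] M [-0.03 -0.12 -0.01] w 0.0387 gf 81.5
units [-0.01 -0.04 -0.02] turn 0.0
side plate n 956 slope deg [0.51 0.6 ] top z-TCP 0.006
edge fit 563.5 -144.5 [108.  220.5] -42.51
side bl none 0.0
side br none 12.0
side fl none 0.0
side fr [328.9 135.3] [329.7 133.5] [ 468.7 -139. ] vs edge [-1.4 -8.1]
top plate n 2378 slope deg [ 0.62 -0.7 ] top z-TCP 0.0061
top bl none 0.0
top br [431.9 185.6] [429.1 185.7] [ 584.7 -229.9] vs edge [-0.4  6.3]
top fl none 0.0
top fr none 0.0
```

```bash
python3 - <<'E'
import cv2,numpy as np
a=cv2.imread('pics/f.png');b=cv2.imread('pics/ft.png')
a=cv2.resize(a,(480,340));b=cv2.resize(b,(320,391))
c=np.zeros((600,800,3),np.uint8);c[:340,:480]=a;c[:391,480:]=b;cv2.imwrite('pics/fin.png',c)
E
```

```text
(no output)
```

View pics/fin.png

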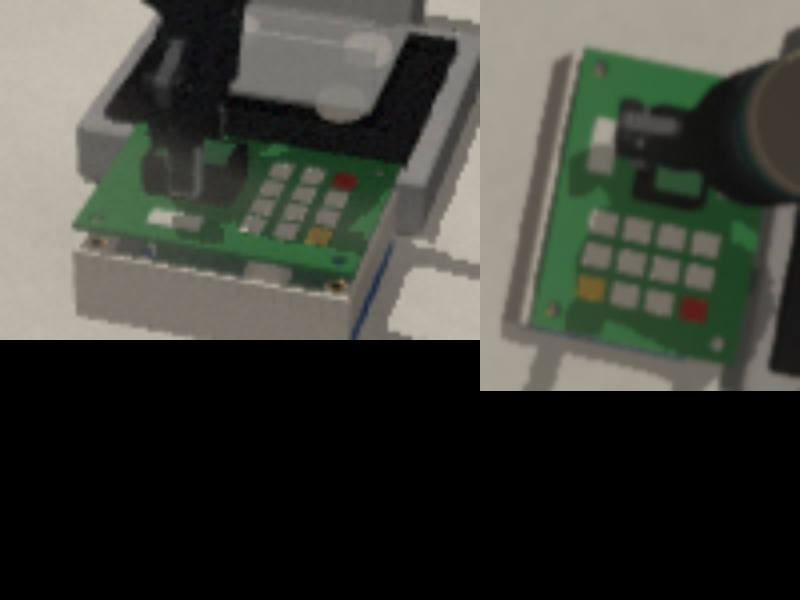

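The final-check picture shows the cover level above the console. In the side panel, holes bl(97,218), fl(338,260) and fr(381,173) sit over threads bl(97,243) and fl(337,287). In the top panel the holes are bl(600,69), fl(553,311) and fr(717,344).

```bash
cat > n.py <<'E'
from h import *
s=lambda u,v:(245+(u+.5)/4-.5,75+(v+.5)/4-.5)
t=lambda u,v:(355+(u-480+.5)/3.5556-.5,150+(v+.5)/3.5556-.5)
H=dict(side=dict(bl=s(97,218),fl=s(338,260),fr=s(381,173)),top=dict(bl=t(600,69),fl=t(553,311),fr=t(717,344)))
T=dict(side=dict(bl=(622.2,-137.5),br=(602.5,-242.1),fl=(467.9,-108.4),fr=(448.6,-211.9)),top=dict(bl=(620.9,-134.7),br=(601.4,-238.7),fl=(467.6,-105.8),fr=(448.1,-209.8)))
z=get_state()['position'][2]+.003
for n in H:
    for k in H[n]:
        x=ray(n,*H[n][k],z)[:2]*1000; print(n,k,x.round(1),"hole-thread",(x-T[n][k]).round(1))
for k,p in(('bl',s(97,243)),('fl',s(337,287))): print("thread again",k,(ray('side',*p,.05)[:2]*1000).round(1))
E
python3 n.py
```

```text
side bl [ 621.2 -139.4] hole-thread [-1.  -1.9]
side fl [ 468.4 -111.4] hole-thread [ 0.5 -3. ]
side fr [ 446.6 -214. ] hole-thread [-2.  -2.1]
top bl [ 620.3 -137. ] hole-thread [-0.6 -2.3]
top fl [ 466.4 -108.1] hole-thread [-1.2 -2.3]
top fr [ 447.8 -212.1] hole-thread [-0.3 -2.3]
thread again bl [ 621.5 -137.2]
thread again fl [ 467.8 -107.6]
```

Request:
drive_tool(
  rows=[
    [0,0,0,0],
    [0,0,0,0],
    [0,0,0,0],
    [0,0,0,0],
    [0,0,0,0],
    [0,0,0,0],
    [0,0,0,0],
    [0,0,0,0],
  ],
)

```text
clock: 22.48
position: [0.5651, -0.1805, 0.0645]
ee_rot: [0.0, 0.996, -0.093, 0.0]
contact_force: [0.0, -0.1, -2.2]
width: 0.0382
gripper_force: 81.5
```

```bash
python3 -c "
from h import *
go(.5653,-.178,.064,-10.7)"
```

```text
clk 22.48 pos [ 0.5651 -0.1805  0.0645] yaw -10.72 tilt [ 0.e+00 -1.e-04 -1.e+00] F [ 0.  -0.1 -2.2] M [-0.09 -0.1   0.02] w 0.0382 gf 81.5
units [-0.01 -0.1   0.02] turn -0.0
```

Request:
drive_tool(
  rows=[
    [0,-0.03,0,0],
    [0,-0.06,0,0],
    [0,-0.1,0,0],
    [0,-0.1,0,0],
    [0,-0.1,0,0],
    [0,-0.1,0,0],
    [0,-0.1,0,0],
    [0,-0.1,0,0],
  ],
)

```text
clock: 23.15
position: [0.5656, -0.1781, 0.0645]
ee_rot: [0.0, 0.996, -0.093, 0.0]
contact_force: [-0.1, -1.1, -2.4]
width: 0.038
gripper_force: 81.5
```

```bash
python3 - <<'E'
from h import *
go(.5653,-.178,.064,-10.7)
T=dict(bl=(620.9,-134.7),fl=(467.6,-105.8),fr=(448.1,-209.8))
z=get_state()['position'][2]+.003
# hole centroid in both views: low-saturation blob near where the hole should be
for n,off in(('top',(0,0)),('side',(.8,-2.6))):
    im,_=eyes.get_image(n);sc=8
    S=cv2.resize(im.astype(np.float32),None,fx=sc,fy=sc,interpolation=cv2.INTER_CUBIC);g=S[:,:,1]-S[:,:,0]
    for k,t in T.items():
        u=proj(n,[(t[0]+off[0])/1000,(t[1]+off[1])/1000,z]);r=np.round((u+.5)*sc-.5).astype(int);w=24
        win=g[r[1]-w:r[1]+w+1,r[0]-w:r[0]+w+1];yy,xx=np.mgrid[-w:w+1,-w:w+1];wt=np.clip(np.median(win)-12-win,0,None);wt[xx**2+yy**2>w*w]=0
        c=((r+[(wt*xx).sum(),(wt*yy).sum()]/wt.sum())+.5)/sc-.5
        x=ray(n,*c,z)[:2]*1000;print(n,k,c.round(1),"hole-thread",(x-np.array(t)-off).round(1),int(wt.max()))
im,X=cloud('side');plate('top')
E
```

```text
clk 23.15 pos [ 0.5656 -0.1781  0.0645] yaw -10.72 tilt [ 0.e+00 -1.e-04 -1.e+00] F [-0.1 -1.1 -2.4] M [-0.05 -0.04  0.02] w 0.038 gf 81.5
units [-0.01 -0.    0.02] turn -0.0
top bl [387.3 168.4] hole-thread [0.7 0.3] 40
top fl [374.1 236.4] hole-thread [0.3 0.2] 40
top fr [420.3 246.2] hole-thread [0.1 0.2] 18
side bl [268.1 130. ] hole-thread [0.6 2.8] 9
side fl [329.  140.1] hole-thread [ 0.3 -0.3] 15
side fr [339.  117.9] hole-thread [ 0.  -0.3] 11
top plate n 2340 slope deg [ 0.66 -0.66] top z-TCP 0.0065
```

```bash
python3 -c "
from rig import order
print(order.sign_off())"
```

```text
the job is handed in; nothing more can be done
None
```

The white sleeve is fully home on the pin and released, and I handed the job in with the cover held still and level by its housing, about 15–16 mm above the console; the three screw holes the cameras could see measured within about 1 mm of their threaded holes (rear right hidden by the arm; one weak side-view reading at rear left disagreed with the top view).

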